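Prise up a built-in gas hob and pack its edge

ROBOT

A 6-joint arm with a two-finger parallel gripper is mounted at the origin on the work surface. World frame = base frame: x ahead of the robot, y to its left, z up, the work surface at z = 0. Lengths are in m, angles in degrees, forces in N, time in s.
With the tool pointing down it reaches from about 0.25 to 0.725 m from the base axis. Payload 9.7 kg.
Tool frame: the origin (TCP) lies midway between the tips of the shut fingers; the grasp point (between the pads) lies 19 mm behind it; z points along the fingers, y is the line along which they close (so a half turn about z gives the same grasp; the last joint's range is limited). The gripper opens to 85 mm and grips with 20 to 120 N. Pads are 22 mm wide; open, the fingers measure 114 mm over their backs; the gripper's body (76 mm by 85 mm) begins 54 mm behind the grasp point. The pads swing forward as they close: fully open they stand 13 mm farther back than shut.
Start: joints at [-66.349, 4.979, 10.078, 95.1, 0, 90], TCP at [0.221, -0.504, 0.231] pointing down, gripper open.
Joint ranges: [-179.16, 179.16], [-48.56, 103.87], [-65.8, 70.77], [-126.05, 130.52], [-82.76, 87.17], [-180, 180]. Speed limits (degrees/s): [127.2, 127.2, 147.25, 180, 180, 180].

INTERFACE

Orientations are given as [roll, pitch, yaw] about the fixed x, y, z axes, in that order (R = Rz(yaw) Ry(pitch) Rx(roll)).
In Python, from workcell import * gives the robot as it stands.
- The arm moves only by the tool servo_tool, never from a script. Its argument "moves" is a list of rows, each a list of 4 numbers: the shift along the world's x, y, z in cm, then the turn about the world's z in rad. A call has 1 to 20 rows; each row is the pose to reach, as a shift and turn from the pose commanded when the call began; what a row does not reach only later rows make up. A row lasts 1/12 s, in which the tool goes at most 41.7 mm and 7.16 degrees, less where a joint would pass 70% of its speed; a pose out of reach is approached as far as the arm can. A call with a gripper value outside its range is refused whole. "claw" is the closure, from 0 (fully open) to 1 (shut), set as the call begins (left out, the last holds). The fingers move at their own pace and stop on an object; "force" is the grip in N (left out, the last holds). Time passes only in rows, so rows that repeat a pose let the fingers close. It gives the time, the measured TCP pose, the force, the opening and the grip force at its end, in the units of the state.
- get_obs(): the state, without advancing time (a new reading comes with each control period).
- camera(name): name is "side" or "top"; returns the picture (420x560x3 uint8, red, green, blue); there is no depth.
- get_calibration(name): a dict with "fx", "fy", "cx", "cy" (pixels), "rvec" (rotation vector, rad) and "tvec" (3), from world to camera coordinates, as OpenCV has them. Camera axes: x right, y down, z forward; pixel columns grow to the right and rows downward; lengths in m; the calibration is good to about 2 mm. A picture is of the moment at which its call begins. get_calibration takes no time and is no camera call.
- job_done(): hands the job in; it is judged then, once.
The state is a dict: "time": time; "q": joint angles; "qd": joint speeds; "joint_efforts": joint torques, N m; "ee_pos": TCP position; "tcp_rot": TCP orientation; "wrist_force": force on the tool from outside, world axes, zero at the start; "torque": the same for the moment, N m; "opening": finger opening in m; "grasp_force": force on a finger pad.
Only numpy, scipy, OpenCV 4.12 (cv2) and the standard library are available. Lean on these libraries where they do the work, as an engineer would, in place of code of your own. Each camera call takes 0.05 s, during which the arm holds its last target. There are 200 camera calls.

TASK

The gas hob is coming out for resealing: with the pinch bar, lever its front edge up over the wooden block that lies before it, slide the wooden packer in under the raised edge beside the bar, bevelled end first, until it just meets the burner box behind, then let the edge down onto the packer, draw the bar out and lay it flat on the worktop, touching neither hob nor block. Raise the edge only as far as the packer needs (about 20 mm above the worktop at most), do not push on the hob with the hand, and be gentle: do not ram the bar or the packer or gouge the worktop, and leave the other things as they are.

Things in the scene. Friction and masses are not known exactly. Their poses are not given: they have to be found in the camera images.
- hob: narrow built-in gas hob of cream enamelled steel, 510 mm long (local x) x 288 mm wide, two burners and two knobs. Origin: middle of its rear edge, at the underside of the rim, 7.5 mm above the worktop; +x points from front to rear: the front edge is the line x = -0.510, z = 0 m. It only turns up about its rear edge. Knobs 42 to 74 mm behind the front edge, to 34 mm above the rim's underside
- hob_edge (a point): middle of the hob's front edge, underside of the 8 mm thick rim; its height is the gap below the edge (7.5 mm at the start), free as far as the burner box under the rim, its wall unseen 24 to 40 mm behind the edge. The edge weighs 17 to 21 N, its old seal drags about 14 N either way: lifting takes 31 to 35 N at the edge, some 7 N there keep it from sinking; with nothing below it sinks back
- bar: steel pinch bar, 0.8 kg: shank 18 x 18 mm from x = -0.165 m (plain end) to 0.135 m, underside at z = 0, then a blade 30 mm wide, 36 mm long, 4.5 mm thick, bent up by 0.32 rad (lower face goes on from the shank's underside). Lies flat at the start; origin on the underside below its centre of mass. Grip across it, e.g. at x = -0.06 m. Left in place over the block, its weight keeps the edge up
- bar_mid (a point): middle of the bar's shank, on its axis (9 mm above its underside)
- bar_tip (a point): middle of the blade's end, on its lower face: x = 0.169, z = 0.011 m in the bar's frame. In use the plain end is high and the blade lies nearly flat under the rim, about 14 mm in; to pass over the block the blade goes in with the shank sloping about 0.5 rad, which is lowered to about 0.3 rad, onto the block, as it slides in; 0.2 rad further down lifts the edge some 10 mm
- block: dark hardwood block, 40 mm (local x) x 70 mm (local y) x 12 mm tall, lying loose on the worktop, its long side along the hob's front edge and its nearest face 54 to 62 mm before it; origin under its centre. It is the fulcrum: the bar bears on its top edge nearest the hob
- packer: flat brown wooden packer, 110 mm long (local x) x 30 mm (local y) x 13 mm thick, lying flat beside the block; origin under its centre; its top is bevelled over the last 12 mm at the +x end, down to a nose 7 mm thick
- packer_nose (a point): bottom middle of the packer's bevelled end, x = 0.055 m in the packer's frame
- table: the worktop, cream laminate, its top at height 0
- screwdriver: screwdriver with a black handle, 200 mm long, lying on the worktop; origin under its middle
- scraper: paint scraper with a wooden handle and a 60 mm wide steel blade, 205 mm long, lying on the worktop; origin under the joint of handle and blade
- burner_cap: black cast-iron burner cap, a disc 70 mm across and 14 mm tall, lying on the worktop; origin under its centre
- tray: small open steel tray, 90 x 60 mm and 24 mm tall, holding the hob's clips; origin under its centre
- mug: dark red mug, 82 mm across and 95 mm tall; origin under its centre

How it is judged:
By the outcome, as a careful person would: the job done as asked, in the order asked, and still so for the second after the job is handed in, with the robot touching nothing.
It also fails if it takes over 72 s, if anything falls off the work surface, if the arm or the gripper's body presses on something with over 40 N, if the wrist force passes 120 N, or if a joint passes its speed limit or range.

## Working session

There is one attempt and no reset: what is moved stays moved. The work goes in short steps, Python scripts to look and compute and a tool call to move; the robot and the scene stay as the last step left them, time stands still between calls to the robot, and variables do not carry over. Pictures are saved under pics/ and viewed, at most 10 in all, crops included, and the job is handed in when it is done.

Besides the shell and the picture viewer there is one more tool, called as name(argument=value, ...) on one line, values as JSON. servo_tool: Moves the arm, as the interface text tells. Its arguments: {"type":"object","properties":{"moves":{"type":"array","items":{"type":"array","items":{"type":"number"}}},"claw":{"type":"number"},"force":{"type":"number"}},"required":["moves"]}

```bash
ls; mkdir -p pics
python3 - <<'E'
from workcell import *
import cv2
for n in("side","top"):
    cv2.imwrite(f"pics/{n}0.png",camera(n)[:,:,::-1]); print(n,get_calibration(n))
o=get_obs(); print(o)
E
```

```text
pics
side {'fx': 412.2393168854893, 'fy': 412.2393168854893, 'cx': 281.0253741053706, 'cy': 207.82104258859104, 'rvec': array([ 0.89516671, -2.52677674,  1.03268182]), 'tvec': array([0.46377657, 0.27844999, 1.30397013])}
top {'fx': 415.75792911455727, 'fy': 415.75792911455727, 'cx': 279.11170336248125, 'cy': 207.76006768171732, 'rvec': array([ 2.1395131 , -2.11405558,  0.17514295]), 'tvec': array([-0.00220028,  0.60156923,  1.11279462])}
{'time': 0.1, 'q': array([-6.63481869e+01,  5.00786770e+00,  1.00387360e+01,  9.50997977e+01,
        1.13040737e-03,  9.00013161e+01]), 'qd': array([ 0.03698198, -0.07113518,  0.09133165,  0.03632425,  0.06375634,
       -0.05353177]), 'joint_efforts': array([-1.14868703e-04, -5.21560585e+01,  4.65653300e+01,  1.60939107e-02,
       -1.17608460e-05,  1.64012778e-05]), 'ee_pos': array([ 0.22056887, -0.50360629,  0.23065243]), 'tcp_rot': array([-1.79931071e+02, -1.12882321e-03,  2.36504956e+01]), 'wrist_force': array([ 0.68608097, -0.64048574,  0.18347529]), 'torque': array([0.0086947 , 0.00125607, 0.01730414]), 'grasp_force': 0.0, 'opening': 0.08529757883844159}
```

View pics/top0.png

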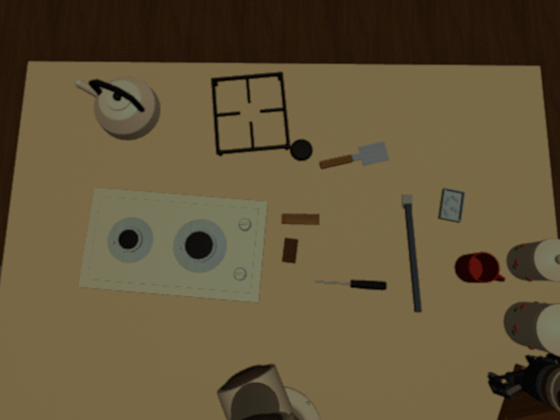

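View pics/side0.png

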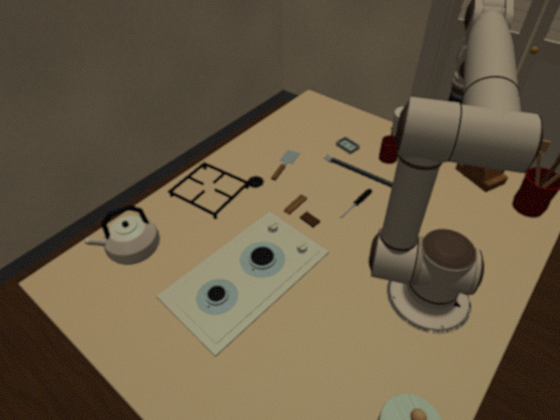

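The top view shows the hob with its front edge running from about (267,201) to (260,301). The packer is at (300,219), the block at (290,251), and the bar runs from its blade at (407,200) to its plain end at (417,310). Next is a zoomed view and world coordinates.

```bash
cat > h.py <<'E'
from workcell import *
import cv2, numpy as np
C={n:get_calibration(n) for n in("top","side")}
def KRt(n):
    c=C[n]; return np.array([[c["fx"],0,c["cx"]],[0,c["fy"],c["cy"]],[0,0,1]]),cv2.Rodrigues(c["rvec"])[0],c["tvec"]
def p2w(n,uv,z):
    K,R,t=KRt(n); d=R.T@np.linalg.solve(K,[*uv,1]); o=-R.T@t
    return o+d*(z-o[2])/d[2]
def w2p(n,P):
    K,R,t=KRt(n); return cv2.projectPoints(np.atleast_2d(np.array(P,float)),C[n]["rvec"],t,K,None)[0][:,0]
E
python3 - <<'E'
from h import *
im=cv2.imread("pics/top0.png"); 
c=cv2.resize(im[125:325,230:480],None,fx=3.2,fy=3,interpolation=cv2.INTER_CUBIC)
c=np.clip(c*1.6,0,255).astype(np.uint8); cv2.imwrite("pics/z0.png",c)
K,R,t=KRt("top");print("cam",-R.T@t)
for nm,uv,z in[("hobF1",(267,201),.0155),("hobF2",(260,301),.0155),("hobR1",(94,189),.0155),("hobR2",(80,288),.0155),("packer",(300,219),.013),("block",(290,251),.012),("blade",(407,200),.01),("plain",(417,310),.018),("mug",(475,268),.05),("tray",(452,205),0),("sdr",(350,285),.01),("cap",(301,150),.01)]: print(nm,p2w("top",uv,z).round(4))
E
```

```text
cam [ 0.40083233 -0.00654648  1.19978866]
hobF1 [0.6275 0.0408 0.0155]
hobF2 [0.3439 0.0552 0.0155]
hobR1 [0.6576 0.5476 0.0155]
hobR2 [0.373  0.5615 0.0155]
packer [ 0.5762 -0.0552  0.013 ]
block [ 0.4839 -0.0272  0.012 ]
blade [ 0.636  -0.3661  0.01  ]
plain [ 0.3254 -0.3788  0.018 ]
mug [ 0.4411 -0.5315  0.05  ]
tray [ 0.6246 -0.4998  0.    ]
sdr [ 0.3909 -0.1966  0.01  ]
cap [ 0.7842 -0.0575  0.01  ]
```

View pics/z0.png

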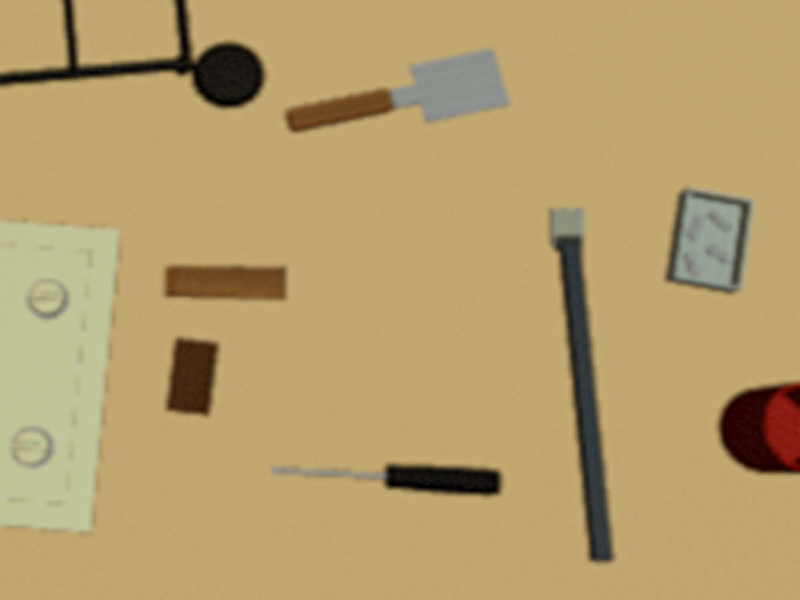

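The zoomed view shows the packer at crop px (165–286, 266–300), the block at (167–217, 339–414), and the bar from its blade at (566,210) to its plain end at (600,560). I'll fit the outlines in world coordinates and check which packer end is bevelled.

```bash
cat >> h.py <<'E'
def seg(im,uv,z,tol=45,n="top",s=4,roi=None):
    """flood fill at uv (px) in upscaled image; return minAreaRect in world mm and area px"""
    g=cv2.resize(im,None,fx=s,fy=s,interpolation=cv2.INTER_CUBIC)
    m=np.zeros((g.shape[0]+2,g.shape[1]+2),np.uint8)
    cv2.floodFill(g,m,(int((uv[0]+.5)*s),int((uv[1]+.5)*s)),0,(tol,)*3,(tol,)*3,4|cv2.FLOODFILL_FIXED_RANGE|cv2.FLOODFILL_MASK_ONLY|(255<<8))
    m=m[1:-1,1:-1]; c=max(cv2.findContours(m,cv2.RETR_EXTERNAL,cv2.CHAIN_APPROX_NONE)[0],key=cv2.contourArea)[:,0]
    W=np.array([p2w(n,(np.array(p)+.5)/s-.5,z)[:2] for p in c])*1000
    return cv2.minAreaRect(W.astype(np.float32)),W
E
python3 - <<'E'
from h import *
im=cv2.imread("pics/top0.png")
for nm,uv,z,tol in[("hob",(170,205),.0155,25),("packer",(300,219),.013,22),("block",(290,251),.012,18),("shank",(412,255),.018,20),("shank2",(410,230),.018,25),("blade",(407,200),.01,35)]:
    r,W=seg(im,uv,z,tol); print(nm,[np.round(v,1) for v in r],cv2.boxPoints(r).round(0).tolist())
print("center px",im[250,200],im[219,300],im[235,290])
print("packer prof",[tuple(im[217:222,c].mean(0).round().astype(int)) for c in range(279,323,2)])
s=cv2.imread("pics/side0.png"); c=s[190:216,278:312]; cv2.imwrite("pics/pk.png",np.clip(1.6*cv2.resize(s[180:260,250:370],None,fx=6,fy=6,interpolation=cv2.INTER_CUBIC).astype(float),0,255))
E
```

```text
hob [array([545.4,  -0.7]), array([1030.9, 1581. ]), np.float64(0.3)] [[26.0, 787.0], [34.0, -794.0], [1065.0, -789.0], [1057.0, 792.0]]
packer [array([577.2, -55.1]), array([107.5,  31.3]), np.float64(89.8)] [[561.0, -109.0], [593.0, -109.0], [593.0, -1.0], [562.0, -1.0]]
block [array([486.4, -26. ]), array([35.5, 66.2]), np.float64(83.6)] [[451.0, -40.0], [517.0, -47.0], [521.0, -12.0], [455.0, -5.0]]
shank [array([ 473.2, -369.9]), array([302.5,  22.6]), np.float64(2.7)] [[322.0, -366.0], [323.0, -388.0], [625.0, -374.0], [624.0, -352.0]]
shank2 [array([ 473.4, -370. ]), array([303.1,  22.9]), np.float64(2.7)] [[322.0, -366.0], [323.0, -389.0], [625.0, -374.0], [624.0, -351.0]]
blade [array([544.9,   1.5]), array([1039.8, 1593.3]), np.float64(0.0)] [[25.0, 798.0], [26.0, -795.0], [1065.0, -795.0], [1064.0, 798.0]]
center px [12 15 16] [23 49 72] [ 71 105 122]
packer prof [(np.int64(70), np.int64(105), np.int64(121)), (np.int64(48), np.int64(78), np.int64(98)), (np.int64(15), np.int64(41), np.int64(69)), (np.int64(20), np.int64(47), np.int64(73)), (np.int64(23), np.int64(49), np.in
[... 177 characters left out ...]
64(73)), (np.int64(22), np.int64(49), np.int64(73)), (np.int64(23), np.int64(49), np.int64(73)), (np.int64(22), np.int64(48), np.int64(72)), (np.int64(22), np.int64(49), np.int64(73)), (np.int64(22), np.int64(49), np.int64(72)), (np.int64(21), np.int64(48), np.int64(72)), (np.int64(22), np.int64(48), np.int64(72)), (np.int64(22), np.int64(48), np.int64(72)), (np.int64(22), np.int64(48), np.int64(72)), (np.int64(23), np.int64(48), np.int64(71)), (np.int64(20), np.int64(46), np.int64(70)), (np.int64(51), np.int64(81), np.int64(98)), (np.int64(71), np.int64(106), np.int64(122))][ WARN:0@1.664] global loadsave.cpp:1063 imwrite_ Unsupported depth image for selected encoder is fallbacked to CV_8U.
```

View pics/pk.png

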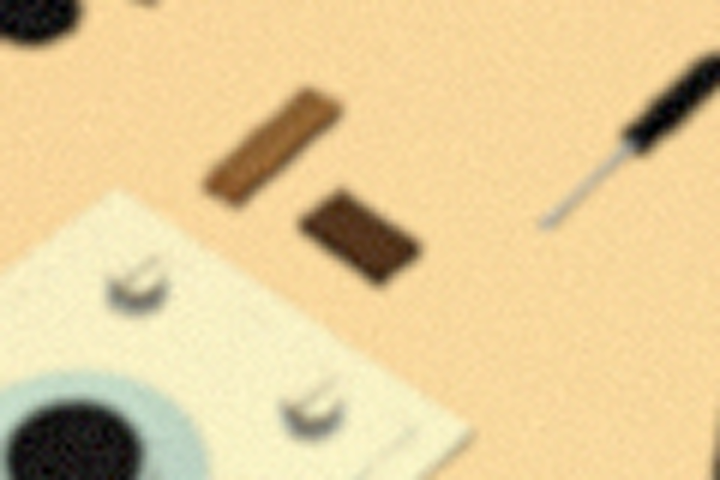

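The crop shows the packer's darker strip at its hob end, so the nose already faces the hob, which agrees with the top profile at cols 282–285. Now a proper fit of hob, block, bar and packer with colour thresholds.

Run:
```python
from h import *
im=cv2.imread("pics/top0.png"); s=4
g=cv2.resize(im,None,fx=s,fy=s,interpolation=cv2.INTER_CUBIC).astype(int)
print(im[205,170],im[235,240],im[320,250],im[203,407], im[255,412])
B=g[:,:,0]; t=im[320,250]; 
bg=np.array([71,105,122])
def fit(mask,roi,z,nm):
    m=np.zeros(B.shape,np.uint8); x0,y0,x1,y1=[int(v*s) for v in roi]; m[y0:y1,x0:x1]=mask[y0:y1,x0:x1]*255
    c=max(cv2.findContours(m,0,cv2.CHAIN_APPROX_NONE)[0],key=cv2.contourArea)[:,0]
    W=np.array([p2w("top",(p+.5)/s-.5,z)[:2] for p in c])*1000
    r=cv2.minAreaRect(W.astype(np.float32)); print(nm,[np.round(v,1) for v in r]); return W
h=(im[205,170].astype(int)[0]+71)/2; print(h)
W=fit(B>h,(75,180,275,308),.0155,"hob")
Wf=W[(W[:,1]<70)&(W[:,0]>370)&(W[:,0]<600)]; a=np.polyfit(Wf[:,0],Wf[:,1],1); print("front edge y=a x+b",a,"yaw",90+np.degrees(np.arctan(a[0])),"std",np.std(Wf[:,1]-np.polyval(a,Wf[:,0])))
for lo in (0,1):
    Ws=W[(W[:,1]>80)&(W[:,1]<500)]; mid=540-0+0; 
    Ws=Ws[(Ws[:,0]>500)] if lo else Ws[(Ws[:,0]<480)]
    print("side x=cy+d",np.polyfit(Ws[:,1],Ws[:,0],1))
R=g[:,:,2]
fit(R<97,(276,208,326,228),.013,"packer"); fit(R<85,(276,236,304,266),.012,"block")
fit(R<85,(395,206,425,318),.018,"shank")
bl=(g[:,:,2]-g[:,:,0])<25
Wb=fit(bl,(395,188,425,318),.012,"bar"); print(Wb[:,0].min(),Wb[:,0].max())
```

```text
[ 92 119 120] [ 93 121 120] [ 70 104 120] [54 65 63] [37 35 31]
81.5
hob [array([502.3, 304.6]), array([509.7, 288.8]), np.float64(85.9)]
front edge y=a x+b [-7.01578144e-02  8.57102953e+01] yaw 85.98682914767059 std 0.5848486746717109
side x=cy+d [7.24824384e-02 3.37393975e+02]
side x=cy+d [6.97897406e-02 6.23992037e+02]
packer [array([577. , -55.3]), array([ 32.8, 109. ]), np.float64(0.7)]
block [array([486.5, -26.1]), array([39.7, 70.2]), np.float64(83.7)]
shank [array([ 469.2, -369.8]), array([298.7,  27.4]), np.float64(2.8)]
bar [array([ 486.9, -370.6]), array([332. ,  30.6]), np.float64(2.0)]
321.26746525551073 653.189414707028
```

Measured so far: the hob yaw is 86.0° and its front edge middle is about (484.5, 51) mm. The block is at (486.5, −26), with its near face 57 mm from the edge. The packer is at (577, −55) with yaw about 90°. The bar grip point (x = −0.06) is at about (428, −374), with bar yaw 2.5°. All sizes agree with those given. Now approaching the bar.

servo_tool(moves=[[3.4,2.2,-2.2,-0.06],[6.9,4.3,-4.4,-0.12],[10.3,6.5,-6.6,-0.18],[13.8,8.7,-8.7,-0.25],[17.2,10.8,-10.9,-0.31],[20.7,13.0,-13.1,-0.369],[20.7,13.0,-16,-0.369],[20.7,13.0,-19,-0.369],[20.7,13.0,-21,-0.369],[20.7,13.0,-22,-0.369],[20.7,13.0,-22.7,-0.369],[20.7,13.0,-22.8,-0.369],[20.7,13.0,-22.8,-0.369]], claw=0.4)

```text
time: 1.18
ee_pos: [0.4278, -0.3745, 0.0043]
tcp_rot: [180.0, -0.0, 2.5]
wrist_force: [-0.2, -0.6, 0.7]
opening: 0.0513
grasp_force: 0.0
```

servo_tool(moves=[[0,0,-0.1,0],[0,0,-0.1,0],[0,0,-0.1,0],[0,0,-0.1,0],[0,0,-0.1,0],[0,0,-0.1,0]], claw=1, force=20)

```text
time: 1.68
ee_pos: [0.4282, -0.3753, 0.0041]
tcp_rot: [179.8, -0.1, 2.5]
wrist_force: [-1.4, -4.1, 6.5]
opening: 0.0172
grasp_force: 23.9
```

servo_tool(moves=[[0,0,0.5,0],[0,0,1.2,0],[0.1,0,2,0],[0.2,0,3,0],[0.4,0,4,0],[0.7,0,5,0],[1.0,0,6,0],[1.4,0,7,0],[1.8,0,8,0],[2.2,0,9,0],[2.7,0,9.9,0],[2.7,0,9.9,0]])

```text
time: 2.68
ee_pos: [0.4562, -0.3743, 0.1037]
tcp_rot: [179.9, -0.1, 2.5]
wrist_force: [-0.2, -0.1, -6.0]
opening: 0.0174
grasp_force: 20.5
```

Run:
```python
from h import *
for n in("side","top"): cv2.imwrite(f"pics/{n}1.png",camera(n)[:,:,::-1])
s=cv2.imread("pics/side1.png"); t=cv2.imread("pics/top1.png")
a=cv2.resize(s[110:220,300:440],(560,440),interpolation=cv2.INTER_CUBIC); cv2.imwrite("pics/a1.png",np.clip(1.5*a.astype(float),0,255).astype(np.uint8))
print(w2p("side",[[.455,-.375,.11],[.657,-.37,0]]))
o=get_obs();print(o["wrist_force"],o["torque"],o["grasp_force"],o["opening"],o["ee_pos"])
```

```text
[[368.83770947 155.15755098]
 [324.55765332 157.92483057]]
[-0.30253573 -0.5709019  -6.06617305] [-0.00295179 -0.09277298 -0.02424554] 20.552151203155518 0.01731355160752008 [ 0.45497855 -0.3739332   0.10161121]
```

View pics/a1.png

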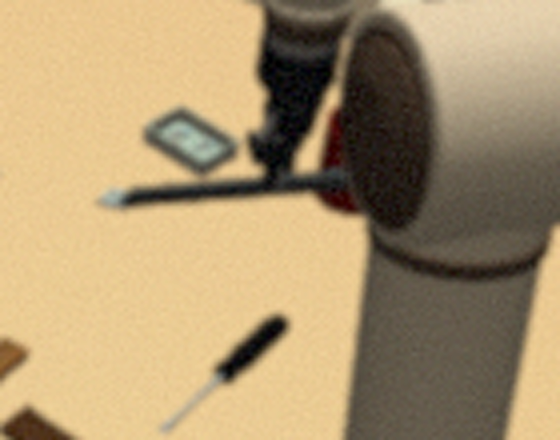

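The side crop shows the bar sloping, tip at crop (108,200), i.e. px (327,160), against (324.6,158) predicted for a 0.5 rad slope. The bar pivots in the pads as planned. Now I clamp it hard, lift and turn.

servo_tool(moves=[[0,0,0,0],[0,0,0,0],[0,0,0,0],[0,0,1,0],[0,0,2,0.05],[0,0,3,0.15],[0,0,3,0.26],[0,0,3,0.37],[0,0,3,0.48],[0,0,3,0.59],[0,0,3,0.7],[0,0,3,0.81],[0,0,3,0.92],[0,0,3,1.03],[0,0,3,1.14],[0,0,3,1.25],[0,0,3,1.34],[0,0,3,1.41],[0,0,3,1.457],[0,0,3,1.457]], force=120)

```text
time: 4.45
ee_pos: [0.4544, -0.3738, 0.1315]
tcp_rot: [-180.0, 0.0, 86.1]
wrist_force: [0.6, 0.9, -7.1]
opening: 0.0145
grasp_force: 119.7
```

Run:
```python
from h import *
for n in("side","top"): cv2.imwrite(f"pics/{n}2.png",camera(n)[:,:,::-1])
o=get_obs();print(o["wrist_force"],o["torque"],o["grasp_force"],o["opening"],o["ee_pos"],o["tcp_rot"])
s=cv2.imread("pics/side2.png"); t=cv2.imread("pics/top2.png")
a=np.hstack([cv2.resize(s[110:240,290:420],(400,400),interpolation=cv2.INTER_CUBIC),cv2.resize(t[170:300,300:430],(400,400),interpolation=cv2.INTER_CUBIC)])
cv2.imwrite("pics/a2.png",np.clip(1.5*a.astype(float),0,255).astype(np.uint8))
tip=[.455+.202*.07,-.374+.2015,.03];print(w2p("side",tip),w2p("top",tip))
```

```text
[-0.08954086 -0.61013645 -7.44729246] [-0.34240199  0.02264924 -0.01662219] 119.73216265243536 0.014349878236453343 [ 0.45454888 -0.37382973  0.13146125] [-1.79988151e+02  5.49766412e-03  8.58852810e+01]
[[335.50103934 195.82240683]] [[342.05692259 256.48623577]]
```

View pics/a2.png

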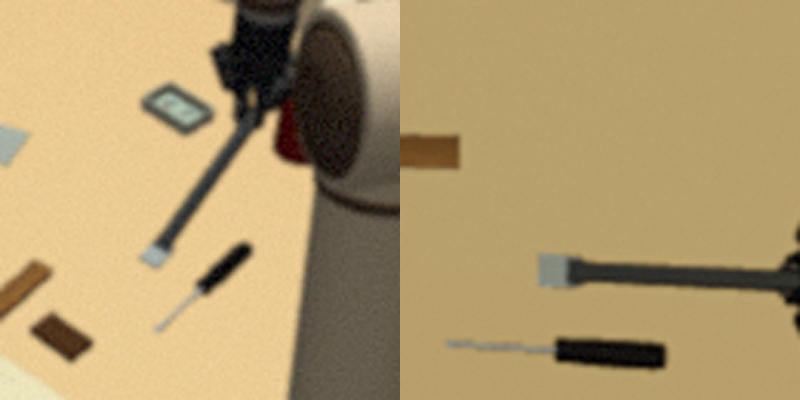

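```bash
cat >> h.py <<'E'
def tri(a,b):
    P=[KRt(n)[0]@np.c_[KRt(n)[1],KRt(n)[2]] for n in("top","side")]
    X=cv2.triangulatePoints(P[0],P[1],np.array(a,float),np.array(b,float))[:,0]; return X[:3]/X[3]
E
python3 - <<'E'
from h import *
s=cv2.imread("pics/side2.png").astype(int); t=cv2.imread("pics/top2.png").astype(int)
# blade mask: bluish-light (b-r > -5) bright
print("top row prof",[tuple(t[258,c]) for c in range(340,362,2)])
m=(((t[:,:,2]-t[:,:,0])<25)&(t[:,:,2]>55)).astype(np.uint8); m[:, :338]=0; m[:,362:]=0; m[:248]=0; m[268:]=0
ys,xs=np.nonzero(m);print("blade top",xs.min(),xs.max(),ys.min(),ys.max())
m=(((s[:,:,2]-s[:,:,0])<25)&(s[:,:,2]>55)); m[:, :330]=0; m[:,352:]=0; m[:185]=0; m[200:]=0
ys,xs=np.nonzero(m);print(list(zip(xs,ys)))
for b in((338.5,194.5),(339,195.5),(338,193.5)): print(tri((345,257.8),b).round(4))
E
```

```text
top row prof [(np.int64(71), np.int64(106), np.int64(122)), (np.int64(70), np.int64(107), np.int64(123)), (np.int64(76), np.int64(103), np.int64(114)), (np.int64(83), np.int64(92), np.int64(89)), (np.int64(85), np.int64(93), np.int64(90)), (np.int64(85), np.int64(93), np.int64(90)), (np.int64(84), np.int64(92), np.int64(90)), (np.int64(54), np.int64(60), np.int64(58)), (np.int64(27), np.int64(30), np.int64(28)), (np.int64(31), np.int64(35), np.int64(34)), (np.int64(29), np.int64(33), np.int64(33))]
blade top 345 360 252 262
[(np.int64(343), np.int64(185)), (np.int64(342), np.int64(186)), (np.int64(341), np.int64(187)), (np.int64(346), np.int64(187)), (np.int64(340), np.int64(188)), (np.int64(341), np.int64(188)), (np.int64(339), np.int64(189)), (np.int64(340), np.int64(189)), (np.int64(345), np.int64(189)), (np.int64(338), np.int64(190)), (np.int64(339), np.int64(190)), (np.int64(340), np.int64(190)), (np.int64(341), np.int64(190)), (np.int64(342), np.int64(190)), (np.int64(345), np.int64(190)), (np.int64(337), np.int64(191)), (np.int64(338), np.int64(191)), (np.int64(339), np.int64(
[... 600 characters left out ...]
p.int64(193)), (np.int64(340), np.int64(193)), (np.int64(341), np.int64(193)), (np.int64(342), np.int64(193)), (np.int64(343), np.int64(193)), (np.int64(344), np.int64(193)), (np.int64(337), np.int64(194)), (np.int64(338), np.int64(194)), (np.int64(339), np.int64(194)), (np.int64(340), np.int64(194)), (np.int64(341), np.int64(194)), (np.int64(342), np.int64(194)), (np.int64(343), np.int64(194)), (np.int64(338), np.int64(195)), (np.int64(339), np.int64(195)), (np.int64(340), np.int64(195)), (np.int64(341), np.int64(195)), (np.int64(342), np.int64(195)), (np.int64(340), np.int64(196)), (np.int64(341), np.int64(196))]
[ 0.4637 -0.181   0.0341]
[ 0.4631 -0.1824  0.0282]
[ 0.4644 -0.1796  0.04  ]
```

servo_tool(moves=[[0.2,1.5,0,0],[0.5,4,0,0],[0.8,7,0,0],[1.2,10,0,0],[1.6,13,0,0],[2.0,16,0,0],[2.3,18.5,0,0],[2.5,20.5,0,0],[2.6,21.6,0,0],[2.65,22.0,0,0],[2.65,22.0,0,0],[2.65,22.0,0,0]])

```text
time: 5.55
ee_pos: [0.4811, -0.1543, 0.1314]
tcp_rot: [180.0, 0.0, 86.0]
wrist_force: [-0.8, -1.0, -8.8]
opening: 0.0146
grasp_force: 119.8
```

Run:
```python
from h import *
for n in("side","top"): cv2.imwrite(f"pics/{n}3.png",camera(n)[:,:,::-1])
o=get_obs();print(o["wrist_force"],o["ee_pos"],o["tcp_rot"])
s=cv2.imread("pics/side3.png"); t=cv2.imread("pics/top3.png")
tip=[.4915,.042,.033]; ts,tt=w2p("side",tip)[0],w2p("top",tip)[0]; print(ts,tt)
def crop(im,c,w): x,y=int(c[0]-w/2),int(c[1]-w/2); print(x,y); return cv2.resize(im[y:y+w,x:x+w],(400,400),interpolation=cv2.INTER_CUBIC)
a=np.hstack([crop(s,ts,80),crop(t,(tt[0]+25,tt[1]),80)])
cv2.imwrite("pics/a3.png",np.clip(1.5*a.astype(float),0,255).astype(np.uint8))
```

```text
[ 0.25376518  0.05500619 -8.53634373] [ 0.48103045 -0.15468423  0.1312405 ] [-1.79993075e+02  1.73452006e-02  8.59134943e+01]
[296.78205856 224.77514622] [265.47050585 247.4681043 ]
256 184
250 207
```

View pics/a3.png

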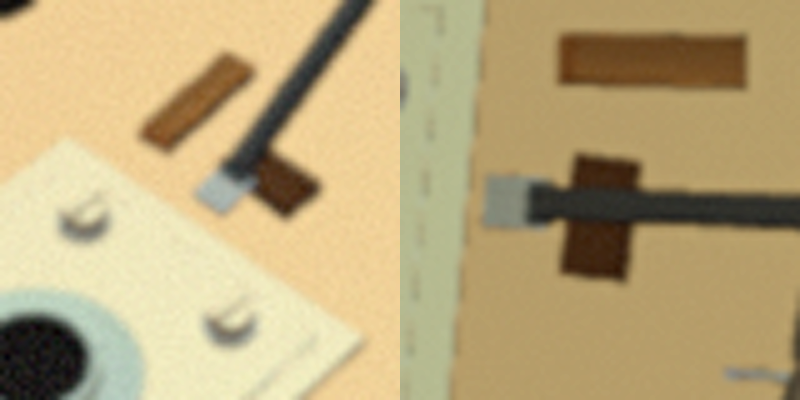

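The top crop shows the tip at px (266.8,247.4), about 10 mm short of the rim edge, with the shank crossing over the block. The side tip is at (297.7,224.6).

Run:
```python
from h import *
for a in ((266.8,247.4),(266.3,247.4)):
  print(tri(np.array(a),(297.7,224.6)).round(4), tri(np.array(a),(297.2,224.1)).round(4))
print(w2p("top",[[.4915,.0512,.0155],[.4915,.04,.03]]))
```

```text
[0.4913 0.038  0.0308] [0.492  0.0384 0.0331]
[0.4909 0.0392 0.0322] [0.4916 0.0396 0.0345]
[[262.4849456  247.91091549]
 [266.22479541 247.56029597]]
```

servo_tool(moves=[[0,0.3,0,0],[0,0.6,-0.3,0],[0,0.6,-0.8,0],[0,0.6,-1.3,0],[0,0.6,-1.8,0],[0,0.6,-2.2,0],[0,0.6,-2.5,0],[0,0.6,-2.7,0],[0,0.6,-2.7,0],[0,0.6,-2.7,0]])

```text
time: 6.48
ee_pos: [0.4812, -0.1477, 0.1044]
tcp_rot: [180.0, -0.0, 86.0]
wrist_force: [-0.6, 0.7, -6.8]
opening: 0.0142
grasp_force: 119.8
```

servo_tool(moves=[[0,0,0,0],[0,0,0,0],[0,0,0,0],[0,0,0,0],[0,0,-0.2,0],[0,0,-0.4,0],[0,0.05,-0.7,0],[0,0.05,-1.0,0],[0,0.1,-1.3,0],[0,0.1,-1.6,0],[0,0.1,-1.9,0],[0,0.1,-1.9,0]], force=25)

```text
time: 7.48
ee_pos: [0.481, -0.147, 0.0851]
tcp_rot: [-180.0, 0.0, 86.0]
wrist_force: [-2.0, -4.1, -0.5]
opening: 0.0142
grasp_force: 119.9
```

Run:
```python
from h import *
for n in("side","top"): cv2.imwrite(f"pics/{n}4.png",camera(n)[:,:,::-1])
o=get_obs();print(o["wrist_force"],o["torque"],o["ee_pos"])
s=cv2.imread("pics/side4.png"); t=cv2.imread("pics/top4.png")
def crop(im,x,y,w): return cv2.resize(im[y:y+w,x:x+w],(400,400),interpolation=cv2.INTER_CUBIC)
a=np.hstack([crop(s,265,190,64),crop(t,245,215,64)])
cv2.imwrite("pics/a4.png",np.clip(1.5*a.astype(float),0,255).astype(np.uint8))
```

```text
[-1.65155349 -2.98925381 -0.51842611] [0.03354773 0.44165048 0.34005268] [ 0.48109996 -0.14687581  0.08540879]
```

View pics/a4.png

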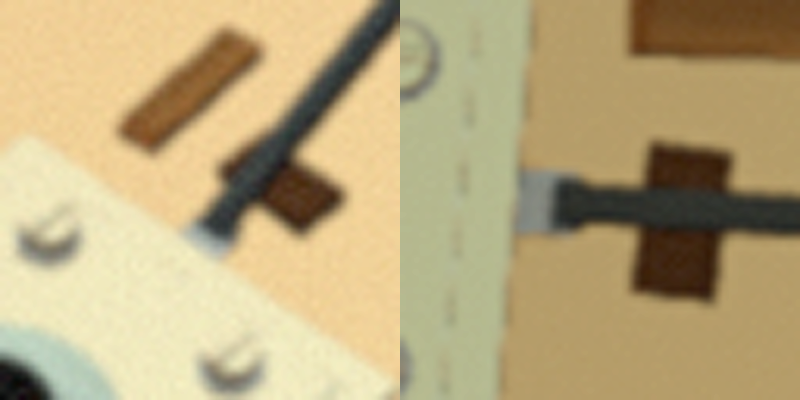

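Side crop: the blade enters under the rim at crop (210,235). Top crop: the blade is hidden from column 519 on, so it is already a few mm under the rim. The grip hasn't loosened, so I'm re-sending it with the claw value.

servo_tool(moves=[[0,0,0,0],[0,0,0,0],[0,0,0,0]], force=20, claw=1)

```text
time: 7.83
ee_pos: [0.4812, -0.1469, 0.0854]
tcp_rot: [180.0, 0.0, 86.0]
wrist_force: [-0.9, -5.8, 0.0]
opening: 0.0143
grasp_force: 120.0
```

servo_tool(moves=[[0,0,0,0],[0,0,0,0],[0,0,0,0]], force=20, claw=0.79)

```text
time: 8.08
ee_pos: [0.4814, -0.1466, 0.0854]
tcp_rot: [180.0, -0.0, 86.0]
wrist_force: [0.5, -0.1, -0.1]
opening: 0.0179
grasp_force: 0.0
```

servo_tool(moves=[[0,0,0,0],[0,0,0,0],[0,0,0,0]], force=20, claw=1)

```text
time: 8.33
ee_pos: [0.4813, -0.1467, 0.0855]
tcp_rot: [180.0, 0.0, 86.0]
wrist_force: [-0.7, 0.2, -0.6]
opening: 0.0002
grasp_force: 0.0
```

Run:
```python
from h import *
for n in("side","top"): cv2.imwrite(f"pics/{n}5.png",camera(n)[:,:,::-1])
o=get_obs();print(o["wrist_force"],o["torque"],o["ee_pos"],o["grasp_force"],o["opening"])
s=cv2.imread("pics/side5.png"); t=cv2.imread("pics/top5.png")
def crop(im,x,y,w): return cv2.resize(im[y:y+w,x:x+w],(400,400),interpolation=cv2.INTER_CUBIC)
a=np.hstack([crop(s,255,150,120),crop(t,245,190,110)])
cv2.imwrite("pics/a5.png",np.clip(1.5*a.astype(float),0,255).astype(np.uint8))
```

```text
[-0.84596962  0.18561847 -0.4043429 ] [-0.02080523 -0.04431626  0.03146048] [ 0.48121976 -0.14676002  0.08538358] 0.0 0.00022065592290781722
```

View pics/a5.png

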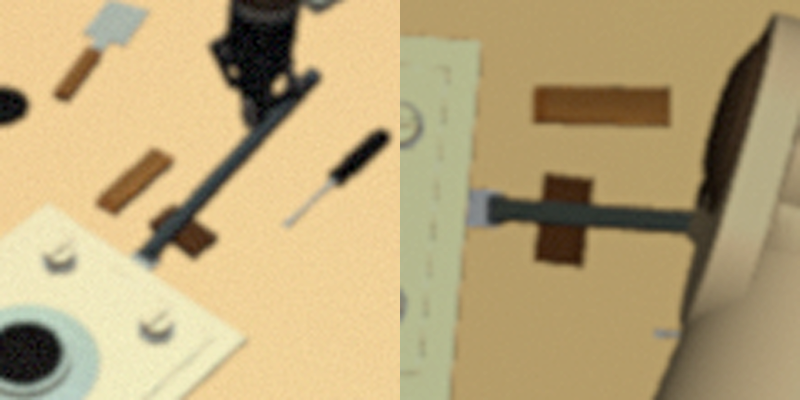

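The side crop shows the bar now resting on the block with its tip under the rim and its plain end raised at crop (315,72). It slipped out of the opened fingers into the pre-lever position. The top crop shows the blade from column 469 hidden by the rim, about 13 mm in, and packer and block unmoved. Regripping lower.

servo_tool(moves=[[0,0,0.2,0],[0,0,0.2,0],[0,0,0.2,0],[0,0,0.2,0],[0,0,-0.5,0],[0,0,-1.2,0],[0,0,-2.0,0],[0,0,-2.7,0],[0,0,-3.1,0],[0,0,-3.1,0]], claw=0.45)

```text
time: 9.27
ee_pos: [0.4804, -0.1466, 0.0528]
tcp_rot: [-179.9, -0.0, 86.0]
wrist_force: [-0.0, 0.8, 0.4]
opening: 0.0469
grasp_force: 0.0
```

servo_tool(moves=[[0,0,0,0],[0,0,0,0],[0,0,0,0],[0,0,0,0],[0,0,0,0],[0,0,0,0]], claw=1, force=20)

```text
time: 9.77
ee_pos: [0.4813, -0.1469, 0.0546]
tcp_rot: [180.0, 0.0, 86.0]
wrist_force: [-0.7, -0.6, 1.2]
opening: 0.0175
grasp_force: 23.9
```

Run:
```python
from h import *
for n in("side","top"): cv2.imwrite(f"pics/{n}6.png",camera(n)[:,:,::-1])
o=get_obs();print(o["wrist_force"],o["torque"],o["ee_pos"],o["grasp_force"],o["opening"])
s=cv2.imread("pics/side6.png").astype(int)
# dark bar pixels along side view near plain end
y0,x0=160,325
d=(s[160:200,320:365].sum(2)<110)
for r in range(0,40,2): print(160+r,''.join('#' if v else '.' for v in d[r]))
for th in(.2,.25,.3):
    u=np.array([.0698,.9976]);  B=np.array([.4885,-.0063])
    pts=[]
    for d_ in(.141,.26):
        xy=B-u*d_; pts.append([*xy,.012+.018/np.cos(th)+d_*np.tan(th)])
    print(th,w2p("side",pts).round(1).tolist())
```

```text
[-0.27843209 -0.84095394  1.56491887] [-0.11380353  0.03138375 -0.07732192] [ 0.48130202 -0.14690576  0.05452404] 23.905872702598572 0.017692048198474666
160 ....###.#.#############......................
162 ....########......#####......................
164 ....##################.......................
166 ...###################.......................
168 ######################.......................
170 #####################........................
172 #####################........................
174 #####################........................
176 #....#################.......................
178 ....#################....#...................
180 ..####################.......................
182 .....#############...####....................
184 ......####..###########......................
186 ........##...########........................
188 ......####..#######..........................
190 .......##...####.............................
192 ............###..............................
194 ..........#................................##
196 .........................................####
198 ......#................................#####.
0.2 [[330.2, 192.8], [349.8, 172.8]]
0.25 [[330.4, 191.4], [350.2, 170.1]]
0.3 [[330.5, 189.8], [350.6, 167.2]]
```

servo_tool(moves=[[0,0,-0.1,0],[0,-0.05,-0.25,0],[0,-0.1,-0.4,0],[0,-0.15,-0.6,0],[0,-0.2,-0.8,0],[0,-0.25,-1.0,0],[0,-0.25,-1.0,0],[0,-0.25,-1.0,0]])

```text
time: 10.53
ee_pos: [0.4816, -0.1499, 0.0457]
tcp_rot: [179.9, 0.1, 86.0]
wrist_force: [-3.6, -2.0, 12.5]
opening: 0.0171
grasp_force: 25.5
```

```bash
cat >> h.py <<'E'
def lift(im,ref="pics/side0.png",boxes=((258,215,290,243),(286,234,318,262),(240,232,285,272))):
    """edge lift (mm) from image shift of hob patches in side view, hob hinged at rear edge"""
    a=cv2.imread(ref).astype(np.float32); out=[]
    F=np.array([.4845,.051]); u=np.array([.0698,.9976])
    for x0,y0,x1,y1 in boxes:
        c=p2w("side",((x0+x1)/2,(y0+y1)/2),.0155); f=1-((c[:2]-F)@u)/.51
        g=w2p("side",[c,c+[0,0,.01*f]]); g=(g[1]-g[0])/10
        W=np.eye(2,3,dtype=np.float32)
        P=lambda i:cv2.cvtColor(np.ascontiguousarray(i),cv2.COLOR_BGR2GRAY)
        _,W=cv2.findTransformECC(P(a)[y0:y1,x0:x1],P(im.astype(np.float32))[y0:y1,x0:x1],W,cv2.MOTION_TRANSLATION)
        out.append((W[:,2]@g)/(g@g))
    return np.round(out,2)
def st():
    o=get_obs(); print("t",o["time"],"F",o["wrist_force"].round(1),"T",o["torque"].round(2),"p",o["ee_pos"].round(4),"grip",round(o["grasp_force"],1),round(o["opening"],4))
E
python3 - <<'E'
from h import *
im=camera("side")[:,:,::-1].copy(); cv2.imwrite("pics/side7.png",im); st()
for k in(2,5,6): print(k,lift(cv2.imread(f"pics/side{k}.png")))
print("now",lift(im))
E
```

```text
t 10.5833 F [-3.  -2.1 11.3] T [-0.3   0.77 -0.03] p [ 0.4816 -0.1499  0.0457] grip 25.5 0.0176
2 [ 0.11 -0.01 -0.05]
5 [1.37 1.46 1.28]
6 [1.39 1.44 1.48]
now [4.9  4.37 4.81]
```

servo_tool(moves=[[0,0,-0.15,0],[0,-0.05,-0.3,0],[0,-0.1,-0.5,0],[0,-0.15,-0.7,0],[0,-0.2,-0.9,0],[0,-0.25,-1.0,0],[0,-0.25,-1.0,0],[0,-0.25,-1.0,0]])

```text
time: 11.25
ee_pos: [0.4815, -0.1523, 0.0356]
tcp_rot: [179.9, 0.1, 86.0]
wrist_force: [-4.2, -2.3, 11.8]
opening: 0.0173
grasp_force: 26.0
```

Run:
```python
from h import *
im=camera("side")[:,:,::-1].copy(); cv2.imwrite("pics/side8.png",im); st(); print("now",lift(im))
```

```text
t 11.3 F [-3.5 -1.4 11.9] T [-0.14  0.92 -0.05] p [ 0.4815 -0.1523  0.0356] grip 26.0 0.0173
now [9.76 9.29 8.42]
```

servo_tool(moves=[[0,0,0,0],[0,0,0,0],[0,0,0,0],[0,0,0,0],[0,0,0,0]], claw=0.45)

```text
time: 11.72
ee_pos: [0.481, -0.1517, 0.034]
tcp_rot: [-180.0, -0.0, 86.0]
wrist_force: [0.3, 0.2, -0.2]
opening: 0.047
grasp_force: 0.0
```

Run:
```python
from h import *
im=camera("side")[:,:,::-1].copy(); cv2.imwrite("pics/side9.png",im); st(); print("now",lift(im))
```

```text
t 11.7667 F [-0.3 -0.2  0.3] T [-0.01 -0.   -0.01] p [ 0.4811 -0.1517  0.034 ] grip 0.0 0.0469
now [9.85 9.35 8.43]
```

servo_tool(moves=[[0,0,1,0],[0,0,3,0],[0,0,5.5,0],[0,0,7,0.02],[1.5,1,7.5,0.04],[4.5,3,7.5,0.07],[7.5,5.3,7,0.07],[9.3,6.8,6,0.07],[9.6,6.9,4,0.07],[9.6,6.9,2,0.07],[9.6,6.9,0,0.07],[9.6,6.9,-1.5,0.07],[9.6,6.9,-2.4,0.07],[9.6,6.9,-2.8,0.07],[9.6,6.9,-2.9,0.07],[9.6,6.9,-2.9,0.07]])

```text
time: 13.1
ee_pos: [0.5775, -0.0829, 0.0061]
tcp_rot: [180.0, 0.0, 90.0]
wrist_force: [-0.2, -0.9, 0.4]
opening: 0.047
grasp_force: 0.0
```

servo_tool(moves=[[0,0,0,0],[0,0,0,0],[0,0,0,0],[0,0,0,0],[0,0,0,0]], claw=1, force=30)

```text
time: 13.52
ee_pos: [0.578, -0.083, 0.0067]
tcp_rot: [179.9, 0.0, 90.0]
wrist_force: [-0.4, -0.4, 6.1]
opening: 0.0287
grasp_force: 30.3
```

Run:
```python
from h import *
im=camera("side")[:,:,::-1].copy(); cv2.imwrite("pics/side10.png",im);t=camera("top")[:,:,::-1].copy(); cv2.imwrite("pics/top10.png",t); st(); print("now",lift(im))
print([tuple(t[219,c].astype(int).tolist()) for c in range(262,300,2)])
```

```text
t 13.6167 F [0.1 0.3 6.9] T [-0.03  0.12  0.  ] p [ 0.5779 -0.083   0.0067] grip 30.3 0.0288
now [9.73 8.75 8.63]
[(94, 122, 121), (94, 119, 119), (67, 97, 110), (70, 105, 121), (71, 105, 121), (71, 106, 122), (70, 105, 121), (70, 105, 121), (71, 105, 121), (66, 100, 117), (26, 51, 76), (18, 43, 71), (24, 50, 75), (24, 49, 75), (25, 50, 73), (62, 82, 93), (66, 88, 98), (65, 87, 97), (61, 81, 91)]
```

servo_tool(moves=[[0,0,0.1,0],[0,0,0.1,-0.02],[0,0,0.1,-0.04],[0,0,0.1,-0.07],[0.03,0.4,0.1,-0.07],[0.07,1.0,0.1,-0.07],[0.12,1.7,0.1,-0.07],[0.17,2.4,0.1,-0.07],[0.22,3.1,0.1,-0.07],[0.26,3.7,0.1,-0.07],[0.28,4.0,0.1,-0.07],[0.28,4.0,0.1,-0.07]])

```text
time: 14.62
ee_pos: [0.5803, -0.0417, 0.0067]
tcp_rot: [180.0, -0.0, 86.1]
wrist_force: [-0.1, -0.0, 5.5]
opening: 0.0291
grasp_force: 30.2
```

Run:
```python
from h import *
t=camera("top")[:,:,::-1].copy(); cv2.imwrite("pics/top11.png",t); st()
for r in(216,219,222): print([int(t[r,c,2])for c in range(260,286)])
```

```text
t 14.6667 F [-0.1  1.   5.3] T [ 0.12 -0.06  0.01] p [ 0.5803 -0.0417  0.0067] grip 30.2 0.0293
[121, 121, 121, 121, 121, 115, 106, 95, 76, 68, 72, 88, 104, 106, 105, 106, 106, 106, 106, 104, 100, 96, 96, 97, 100, 103]
[121, 121, 121, 121, 119, 111, 97, 83, 69, 64, 68, 85, 98, 100, 99, 99, 97, 93, 87, 88, 89, 94, 97, 99, 102, 103]
[120, 120, 121, 121, 120, 121, 121, 119, 115, 113, 103, 89, 89, 91, 88, 81, 79, 82, 86, 89, 93, 95, 98, 100, 102, 105]
```

servo_tool(moves=[[0.01,0.2,0,0],[0.03,0.4,0,0],[0.04,0.6,0,0],[0.06,0.8,0,0],[0.07,1.0,0,0],[0.08,1.2,0,0],[0.1,1.4,0,0],[0.11,1.6,0,0],[0.13,1.8,0,0],[0.14,2.0,0,0],[0.15,2.1,0,0],[0.15,2.1,0,0]])

```text
time: 15.67
ee_pos: [0.5817, -0.0213, 0.0067]
tcp_rot: [180.0, 0.0, 86.0]
wrist_force: [-0.6, -3.5, 4.6]
opening: 0.0288
grasp_force: 30.2
```

Run:
```python
from h import *
st(); im=camera("side")[:,:,::-1].copy(); print(lift(im))
```

```text
t 15.6667 F [-0.6 -3.5  4.6] T [-0.55  0.07  0.  ] p [ 0.5817 -0.0213  0.0067] grip 30.2 0.0288
[6.04 8.97 8.6 ]
```

servo_tool(moves=[[0,0.1,0,0],[0.01,0.2,0,0],[0.02,0.3,0,0],[0.03,0.4,0,0],[0.03,0.4,0,0]])

```text
time: 16.13
ee_pos: [0.582, -0.0175, 0.0067]
tcp_rot: [180.0, 0.0, 86.0]
wrist_force: [0.1, -3.5, 4.9]
opening: 0.0289
grasp_force: 30.2
```

servo_tool(moves=[[0,0.1,0,0],[0.01,0.2,0,0],[0.02,0.3,0,0],[0.02,0.3,0,0]])

```text
time: 16.47
ee_pos: [0.5822, -0.0144, 0.0067]
tcp_rot: [180.0, 0.0, 86.0]
wrist_force: [-0.5, -3.2, 5.6]
opening: 0.0291
grasp_force: 30.2
```

servo_tool(moves=[[0,0.1,0,0],[0.01,0.2,0,0],[0.02,0.25,0,0],[0.02,0.25,0,0]])

```text
time: 16.8
ee_pos: [0.5824, -0.012, 0.0067]
tcp_rot: [180.0, 0.0, 86.0]
wrist_force: [0.1, -3.1, 5.9]
opening: 0.0288
grasp_force: 30.2
```

servo_tool(moves=[[0,0.1,0,0],[0.01,0.2,0,0],[0.02,0.2,0,0]])

```text
time: 17.05
ee_pos: [0.5825, -0.01, 0.0067]
tcp_rot: [180.0, 0.0, 86.0]
wrist_force: [-0.9, -2.9, 6.4]
opening: 0.0287
grasp_force: 30.3
```

servo_tool(moves=[[0,0.1,0,0],[0.01,0.2,0,0],[0.02,0.2,0,0]])

```text
time: 17.3
ee_pos: [0.5827, -0.008, 0.0067]
tcp_rot: [180.0, 0.0, 86.0]
wrist_force: [-0.9, -3.2, 5.9]
opening: 0.0291
grasp_force: 30.3
```

Now about 32 mm in; continuing in small, checked steps.

servo_tool(moves=[[0,0.1,0,0],[0.01,0.2,0,0],[0.01,0.2,0,0]])

```text
time: 17.55
ee_pos: [0.5829, -0.006, 0.0067]
tcp_rot: [180.0, 0.0, 86.0]
wrist_force: [-0.3, -4.0, 5.5]
opening: 0.029
grasp_force: 30.2
```

servo_tool(moves=[[0,0.1,0,0],[0.01,0.15,0,0],[0.01,0.15,0,0]])

```text
time: 17.8
ee_pos: [0.583, -0.0045, 0.0067]
tcp_rot: [180.0, 0.0, 86.0]
wrist_force: [0.2, -3.0, 5.6]
opening: 0.029
grasp_force: 30.2
```

servo_tool(moves=[[0,0.1,0,0],[0.01,0.15,0,0],[0.01,0.15,0,0]])

```text
time: 18.05
ee_pos: [0.583, -0.0041, 0.0067]
tcp_rot: [180.0, 0.2, 86.0]
wrist_force: [-1.4, -9.1, 6.5]
opening: 0.0288
grasp_force: 30.3
```

The packer has met the box at about 35 mm in, with the force rising by 6 N. Relaxing, releasing, and going back to the bar.

servo_tool(moves=[[0,-0.1,0,0],[0,-0.1,0,0]])

```text
time: 18.22
ee_pos: [0.583, -0.0042, 0.0067]
tcp_rot: [180.0, 0.0, 86.0]
wrist_force: [-0.1, -3.3, 6.1]
opening: 0.0288
grasp_force: 30.3
```

servo_tool(moves=[[0,0,0,0],[0,0,0,0],[0,0,0,0],[0,0,1,0],[0,0,3,0],[0,0,6,0],[0,0,8.5,0],[0,-0.5,10,0],[-1.5,-2.5,10,0],[-4.5,-6,10,0],[-7.5,-10,10,0],[-9.7,-13.5,10,0],[-10.2,-14.8,9.5,0],[-10.2,-14.8,7.5,0],[-10.2,-14.8,7.5,0]], claw=0.5)

```text
time: 19.47
ee_pos: [0.4791, -0.153, 0.0794]
tcp_rot: [-179.9, -0.0, 85.8]
wrist_force: [-0.7, -0.1, -0.9]
opening: 0.0429
grasp_force: 0.0
```

Run:
```python
from h import *
im=camera("side")[:,:,::-1].copy();cv2.imwrite("pics/side12.png",im);t=camera("top")[:,:,::-1].copy(); cv2.imwrite("pics/top12.png",t); st(); print(lift(im))
a=np.hstack([cv2.resize(im[150:270,245:365],(400,400),interpolation=cv2.INTER_CUBIC),cv2.resize(t[190:300,245:355],(400,400),interpolation=cv2.INTER_CUBIC)])
cv2.imwrite("pics/a12.png",np.clip(1.5*a.astype(float),0,255).astype(np.uint8))
```

```text
t 19.5667 F [-0.9 -0.1  1.2] T [-0.03 -0.02 -0.03] p [ 0.4805 -0.152   0.0815] grip 0.0 0.0428
[8.34 8.62 8.55]
```

servo_tool(moves=[[0.05,0,-1,0],[0.05,0,-2.2,0],[0.05,0,-3.4,0],[0.05,0,-4.3,0],[0.05,0,-4.7,0],[0.05,0,-4.7,0]])

```text
time: 20.07
ee_pos: [0.4805, -0.1518, 0.0326]
tcp_rot: [-179.9, -0.0, 86.0]
wrist_force: [0.3, 0.2, 0.4]
opening: 0.0426
grasp_force: 0.0
```

servo_tool(moves=[[0,0,0,0],[0,0,0,0],[0,0,0,0],[0,0,0,0],[0,0,0,0]], claw=1, force=20)

```text
time: 20.48
ee_pos: [0.4815, -0.1524, 0.0347]
tcp_rot: [180.0, 0.0, 86.0]
wrist_force: [-1.1, 0.7, 1.9]
opening: 0.0175
grasp_force: 26.3
```

servo_tool(moves=[[0,0.02,0.15,0],[0,0.05,0.3,0],[0,0.1,0.5,0],[0,0.15,0.7,0],[0,0.2,0.9,0],[0,0.25,1.1,0],[0,0.3,1.3,0],[0,0.3,1.5,0],[0,0.35,1.7,0],[0,0.4,1.9,0],[0,0.45,2.1,0],[0,0.5,2.3,0],[0,0.5,2.3,0]])

```text
time: 21.57
ee_pos: [0.4815, -0.1473, 0.0578]
tcp_rot: [180.0, 0.0, 86.0]
wrist_force: [0.2, -0.9, -7.2]
opening: 0.0173
grasp_force: 24.7
```

Run:
```python
from h import *
im=camera("side")[:,:,::-1].copy();cv2.imwrite("pics/side13.png",im);t=camera("top")[:,:,::-1].copy(); cv2.imwrite("pics/top13.png",t); st(); print(lift(im))
```

```text
t 21.6667 F [ 0.5 -0.2 -6.5] T [-0.25  0.04  0.03] p [ 0.4814 -0.1473  0.0574] grip 24.8 0.0175
[5.8  5.   5.29]
```

The edge now rests on the packer, with a lift of about 5.4 mm (gap about 13 mm). Raising the bar, which draws the blade back.

servo_tool(moves=[[0,0,0.3,0],[0,0,0.7,0],[0,0,1.1,0],[0,0,1.5,0],[0,0,1.9,0],[0,-0.1,2.3,0],[0,-0.2,2.7,0],[0,-0.3,3.1,0],[0,-0.4,3.5,0],[0,-0.5,3.9,0],[0,-0.5,4.2,0],[0,-0.5,4.2,0]])

```text
time: 22.67
ee_pos: [0.4816, -0.1525, 0.1001]
tcp_rot: [179.9, 0.0, 86.0]
wrist_force: [0.2, 0.2, -6.8]
opening: 0.0175
grasp_force: 24.1
```

Run:
```python
from h import *
im=camera("side")[:,:,::-1].copy();cv2.imwrite("pics/side14.png",im);t=camera("top")[:,:,::-1].copy(); cv2.imwrite("pics/top14.png",t); st(); print(lift(im))
print("14",t[244,258:290,2]); t3=cv2.imread("pics/top3.png"); print("3 ",t3[247,258:290,2])
for r in range(240,256,2): print(r,t[r,258:285,0],)
```

```text
t 22.7667 F [ 0.6  1.  -7.4] T [-0.14 -0.06 -0.04] p [ 0.4814 -0.1523  0.0994] grip 24.1 0.0175
[5.94 4.99 5.28]
14 [121 121 120 121 120 117 117 121 121 122 120 111  95  87  87  88  88  88
  89  80  64  53  50  58  72  83  71  46  33  39  44  42]
3  [121 121 121 121 120 120 122 121 112  95  87  88  89  89  91  90  83  63
  39  31  32  35  31  32  31  33  31  33  33  32  31  33]
240 [95 95 95 96 96 83 67 68 70 70 70 72 69 70 70 70 71 70 71 72 71 69 72 70
 72 70 59]
242 [94 94 96 97 95 84 66 67 70 70 71 74 75 74 75 75 72 68 67 69 69 63 66 70
 72 72 58]
244 [96 96 95 96 93 83 69 70 69 70 71 80 84 81 78 80 80 80 81 72 56 47 45 47
 49 49 36]
246 [95 96 96 95 88 75 71 71 70 70 66 70 78 78 79 79 79 79 79 67 40 25 25 26
 26 27 27]
248 [95 94 96 97 86 70 69 71 70 69 70 73 78 79 79 80 79 80 80 69 43 29 24 28
 28 28 28]
250 [96 95 96 94 85 69 68 71 70 70 71 74 79 79 80 81 80 80 76 60 36 24 25 26
 25 24 25]
252 [95 96 96 94 83 67 68 69 71 71 72 73 77 76 80 84 83 83 79 71 57 53 56 56
 44 28 15]
254 [96 94 97 95 83 66 68 73 70 71 69 70 71 70 71 71 68 68 67 66 67 66 67 68
 65 43 22]
```

Tip at px col 269.5 against the hob edge at 263, so the blade is out from under the rim and the hob sits on the packer. Clamping and carrying the bar back.

servo_tool(moves=[[0,0,0,0],[0,0,0,0],[0,0,0,0],[0,-0.1,0.5,0],[0,-0.2,1.2,0],[0,-0.3,2.2,0],[0,-0.5,3.2,0],[0,-1,4,0],[0.1,-2.5,4,0],[0.3,-5,4,0],[0.5,-7.5,4,0],[0.7,-10,4,0],[0.8,-12.5,4,0],[1.0,-15,4,0],[1.0,-16.5,4,0],[1.0,-17,4,0],[1.0,-17,3,0],[1.0,-17,2,0],[1.0,-17,1.2,0],[1.0,-17,1.2,0]], force=120)

```text
time: 24.43
ee_pos: [0.4904, -0.3206, 0.1084]
tcp_rot: [-179.8, -0.1, 86.1]
wrist_force: [0.3, -0.4, -7.7]
opening: 0.0148
grasp_force: 117.9
```

Run:
```python
from h import *
im=camera("side")[:,:,::-1].copy();cv2.imwrite("pics/side15.png",im);t=camera("top")[:,:,::-1].copy(); cv2.imwrite("pics/top15.png",t); st(); print(lift(im))
m=((t[:,:,2].astype(int)-t[:,:,0])<25).astype(np.uint8); m[:,:305]=0; m[:230]=0;m[268:]=0; m[:,370:]=0
c=max(cv2.findContours(m,0,2)[0],key=cv2.contourArea)[:,0];print("bar px",c.min(0),c.max(0))
g=cv2.resize(t,None,fx=4,fy=4,interpolation=cv2.INTER_CUBIC)[:,:,2]
def fit(roi,th,z):
    k=np.zeros_like(g);x0,y0,x1,y1=[4*v for v in roi];k[y0:y1,x0:x1]=(g[y0:y1,x0:x1]<th)*255
    c=max(cv2.findContours(k,0,1)[0],key=cv2.contourArea)[:,0];W=np.array([p2w("top",(p+.5)/4-.5,z)[:2]*1000 for p in c],np.float32);print([np.round(v,1) for v in cv2.minAreaRect(W)])
fit((272,234,308,268),85,.012)
fit((262,205,326,230),97,.013)
```

```text
t 24.5333 F [ 0.4  0.3 -7.8] T [-0.31 -0.04 -0.01] p [ 0.4911 -0.3213  0.1107] grip 118.0 0.0149
[5.66 5.   5.09]
bar px [328 240] [369 250]
[array([486.6, -28.6]), array([39.1, 69.8]), np.float64(84.6)]
[array([582.6,   6.5]), array([75.3, 32.3]), np.float64(85.8)]
```

servo_tool(moves=[[0,0,-0.5,0],[0,-0.1,-1.0,0],[0,-0.2,-1.6,0],[0,-0.5,-2.4,0],[0,-0.8,-3.2,0],[0,-1.1,-4.0,0],[0,-1.4,-4.8,0],[0,-1.7,-5.6,0],[0,-1.9,-6.4,0],[0,-2.1,-7.2,0],[0,-2.3,-7.9,0],[0,-2.4,-8.6,0],[0,-2.5,-9.2,0],[0,-2.6,-9.7,0],[0,-2.7,-10.1,0],[0,-2.7,-10.4,0],[0,-2.7,-10.4,0]])

```text
time: 25.95
ee_pos: [0.4912, -0.3491, 0.0067]
tcp_rot: [-180.0, -0.0, 86.0]
wrist_force: [-0.7, 0.7, -1.6]
opening: 0.0151
grasp_force: 121.3
```

Run:
```python
from h import *
st()
```

```text
t 25.95 F [-0.7  0.7 -1.6] T [0.82 0.09 0.14] p [ 0.4912 -0.3491  0.0067] grip 121.3 0.0151
```

servo_tool(moves=[[0,0,-0.1,0],[0,0,-0.2,0],[0,0,-0.3,0],[0,0,-0.3,0]])

```text
time: 26.28
ee_pos: [0.4915, -0.3493, 0.0045]
tcp_rot: [180.0, 0.0, 86.0]
wrist_force: [-1.0, 0.7, 0.3]
opening: 0.0147
grasp_force: 121.5
```

servo_tool(moves=[[0,0,0.05,0],[0,0,0.1,0],[0,0,0.1,0],[0,0,0.1,0],[0,0,0.1,0],[0,0,1,0],[0,0,3,0],[0,0,6,0],[0,0,9,0],[0,0,12,0],[-3,-1,15,0],[-7,-1,17,0],[-11,-1,17,0],[-15,-1,17,0],[-15,-1,17,0]], claw=0.5)

```text
time: 27.53
ee_pos: [0.3364, -0.359, 0.1762]
tcp_rot: [-180.0, 0.1, 85.8]
wrist_force: [0.4, 0.1, 1.3]
opening: 0.0425
grasp_force: 0.0
```

Run:
```python
from h import *
im=camera("side")[:,:,::-1].copy();cv2.imwrite("pics/side16.png",im);t=camera("top")[:,:,::-1].copy(); cv2.imwrite("pics/top16.png",t); st(); print(lift(im))
a=np.hstack([cv2.resize(im[120:270,240:390],(400,400),interpolation=cv2.INTER_CUBIC),cv2.resize(t[130:330,240:440],(400,400),interpolation=cv2.INTER_CUBIC)])
cv2.imwrite("pics/a16.png",np.clip(1.5*a.astype(float),0,255).astype(np.uint8))
```

```text
t 27.6333 F [-0.5  0.2 -0.1] T [-0.04 -0.01 -0.03] p [ 0.3404 -0.3596  0.1757] grip 0.0 0.0426
[5.93 5.01 5.24]
```

View pics/a16.png

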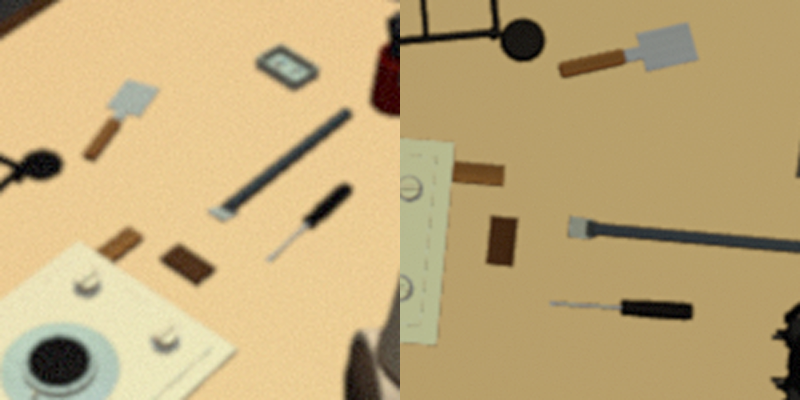

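The final picture shows the bar lying flat at (570–800, 225–245), clear of block and hob. The packer is under the edge at (450–505,172), and the other tools are where they were. Handing in.

```bash
python3 -c "
from workcell import *
print(job_done())"
```

```text
the job is handed in; nothing more can be done
None
```

The job is handed in: the hob's front edge rests on the packer, about 13 mm above the worktop with the nose against the burner box, and the bar lies flat clear of hob and block. The edge was raised to about 17 mm at most. When I loosened the grip, the bar once dropped a short way onto the block and nudged the edge up about 1.4 mm, and the block ended about 2.5 mm from where it started.

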